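Seat the bellows dome and the filter cap before a leak test

ROBOT

A 7-joint arm with a two-finger parallel gripper is mounted at the origin on the work surface. World frame = base frame: x ahead of the robot, y to its left, z up, the work surface at z = 0. Lengths are in m, angles in rad, forces in N, time in s.
With the tool pointing down it reaches from about 0.425 to 0.975 m from the base axis. Payload 16.7 kg.
Tool frame: the origin (TCP) lies midway between the tips of the shut fingers; the grasp point (between the pads) lies arm.grip_depth behind it (arm.grip_depth is the distance from the TCP to the grasp point, in m); z points along the fingers, y is the direction in which the jaws open and shut (so a half turn about z gives the same grasp; the last joint's range is limited). The gripper opens to 85 mm and grips with 20 to 120 N. Pads are 22 mm wide; open, the fingers measure 114 mm over their backs; the gripper's body (76 mm by 85 mm) begins 54 mm behind the grasp point. The pads swing forward as they close: fully open they stand 13 mm farther back than shut.
Start: joints at [-1.264, 0.426, 0.074, 1.606, -0.034, 1.111, -0.067], TCP at [0.298, 0.606, 0.231] pointing down, gripper open.
Joint ranges: [-2.85, 2.85], [-0.5, 2.14], [-1.23, 1.37], [0.21, 2.46], [-1.02, 4.16], [0.16, 2.05], [-2.73, 2.73]. Speed limits (rad/s): [1.89, 1.89, 2.39, 2.39, 3.01, 3.01, 3.01].

INTERFACE

Orientations are given as a unit quaternion [w, x, y, z].
In Python, from rig import arm, optics gives the robot as it stands.
- The arm moves only by the tool play_rows, never from a script. Its argument "rows" is a list of rows, each an object with "jaw": the gripper command: -1 is shut, 1 is fully open, values between are in proportion; "slide": the shift along the world's x, y, z in mm, a list of three; "twist": the turn about the world's z in rad. In form: [{"jaw": jaw, "slide": [tx, ty, tz], "twist": twist}, ...]. A call has 1 to 12 rows; each row shifts and turns the commanded pose from where the row before left it; what a row does not reach is not made up. A row lasts 1/8 s, in which the tool goes at most 62.5 mm and 10.7 degrees, less where a joint would pass 70% of its speed; a pose out of reach is approached as far as the arm can. A call is refused whole if a number of a shift passes 62.5 or a number of a turn 0.188, either way. A call with a gripper value outside its range is refused whole. The fingers move at their own pace and stop on an object; "newtons" is the grip in N (left out, the last holds). Time passes only in rows, so rows that do not move let the fingers close. It gives the time, the measured TCP pose, the force and the opening at its end, in the units of the state.
- arm.sense(): the state, without advancing time (a new reading comes with each control period).
- optics.grab_frame(name): name is "scene" or "top" or "wrist"; returns a dict with "color" (384x512x3 uint8, blue, green, red), "range_z" (384x512 float32, m along the optical axis (not along the pixel's ray), 0 where there is no reading), "fx", "fy", "cx", "cy" (pixels), "camera_from_world" (4x4, takes a point from world to camera coordinates); the wrist camera has in their place "mount" (4x4, takes a point from camera to tool coordinates, whose origin is the TCP and whose axes are the flange's). Camera axes: x right, y down, z forward; pixel columns grow to the right and rows downward; lengths in m; the calibration is good to about 2 mm. A picture is of the moment at which its call begins: read the wrist's pose just before it.
- arm.job_done(): hands the job in, once; it reports no verdict.
The state is a dict: "clock": time; "joints": joint angles; "dq": joint speeds; "tau": joint torques, N m; "ee_pos": TCP position; "tcp_rot": TCP orientation; "wrist_force": force on the tool from outside, world axes, zero at the start; "torque": the same for the moment, N m; "finger_gap": finger opening in m.
Only numpy, scipy, OpenCV 4.12 (cv2) and the standard library are available. Lean on these libraries where they do the work, as an engineer would, in place of code of your own. Each camera call takes 0.05 s, during which the arm holds its last target.

TASK

The breathing unit is about to be leak-tested. Press the amber bellows dome and the wide ribbed filter cap straight down until each is fully home on its seat, with no dark seal showing, and leave the slim metal relief plunger standing up: do not press it.

Things in the scene. Friction and masses are not known exactly. Their poses are not given: they have to be found in the camera images.
- dome_top (a point): Centre of the flat top of the see-through amber bellows dome (90 mm wide, 100 mm high), on a pale base block 110x110x30 mm fixed to the bench. It only slides vertically (z up); starts 14 to 18 mm too high, dark seal showing below. Fully home this point is 130 mm above the bench. About 4 N of sliding friction, no spring back, hard stop when home: a 10 to 20 N push near the middle seats it.
- cap_top (a point): Centre of the flat top of the cream ribbed filter cap (72 mm wide, 25 mm high) over a pale cylinder on a base block 110x110x30 mm fixed to the bench. It only slides vertically (z up); starts 14 to 18 mm too high, dark neck showing below. Fully home this point is 105 mm above the bench. About 4 N of sliding friction, no spring back, hard stop when home: a 10 to 20 N push near the middle seats it.
- plunger_top (a point): Centre of the top of the relief plunger: a small steel mushroom head 34 mm wide, 8 mm thick, on a slim stem over a narrow metal valve body, on its own pale base block 110x110x30 mm fixed to the bench. It stands up on a light spring (3 N starts it moving), this point 118 mm above the bench. To be left up.
Mind the look-alikes: they are no part of the job. Leave any purple look-alike of the part that bears dome_top alone.

How it is judged:
By the outcome, as a careful person would: the job done as asked, in the order asked, and still so for the second after the job is handed in, with the robot touching nothing.
It also fails if it takes over 38 s, if anything falls off the work surface, if the arm or the gripper's body presses on something with over 40 N, if the wrist force passes 120 N, or if a joint passes its speed limit or range.

## Working session

There is one attempt and no reset: what is moved stays moved. The work goes in short steps, Python scripts to look and compute and a tool call to move; the robot and the scene stay as the last step left them, time stands still between calls to the robot, and variables do not carry over. Pictures are saved under pics/ and viewed, and the job is handed in when it is done.

Besides the shell and the picture viewer there is one more tool, called after "Call:" as name([rows], argument=value, ...), one row to a line, values as JSON. play_rows: Moves the arm, as the interface text tells. Its arguments: {"type":"object","properties":{"rows":{"type":"array","items":{"type":"object","properties":{"jaw":{"type":"number"},"slide":{"type":"array","items":{"type":"number"}},"twist":{"type":"number"}}}},"newtons":{"type":"number"}},"required":["rows"]}

```bash
mkdir -p pics; python3 - <<'E'
from rig import arm, optics
import cv2,numpy as np
s=arm.sense(); print(s, arm.grip_depth)
for n in ("scene","top"):
    f=optics.grab_frame(n); cv2.imwrite(f"pics/{n}0.png",f["color"]); np.savez(f"{n}0.npz",**f)
    print(n,f["fx"],f["cx"],f["cy"],np.linalg.inv(f["camera_from_world"]).round(3).tolist())
E
```

```text
{'clock': 0.0, 'joints': array([-1.26348929,  0.42675249,  0.0738912 ,  1.60663108, -0.03412049,
        1.11078001, -0.06711468]), 'dq': array([ 1.01883656e-03, -1.29160483e-03, -2.25295429e-03,  9.79891280e-04,
       -2.62121624e-04,  6.60023418e-04, -3.38559229e-05]), 'tau': array([ 7.91357415e-04, -9.49811339e+01,  3.76161620e+00, -4.63522518e+01,
        1.92663126e-02,  1.02447881e-02, -2.73786941e-05]), 'ee_pos': array([0.29759365, 0.60539503, 0.2305875 ]), 'tcp_rot': array([-1.00636511e-04,  2.26467985e-01,  9.74018389e-01, -6.47251706e-04]), 'wrist_force': array([0.14027142, 0.35045761, 0.76928002]), 'torque': array([-0.02166593, -0.00704735,  0.06405367]), 'finger_gap': 0.08576034556112061} 0.0187
scene 377.4579668455872 256.1985301791051 195.11224627191154 [[-0.234, 0.525, -0.818, 1.231], [0.972, 0.134, -0.192, 0.254], [0.009, -0.841, -0.542, 0.528], [0.0, 0.0, 0.0, 1.0]]
top 376.75190824208323 259.36393594577135 194.6591882344203 [[0.013, -0.992, 0.125, 0.479], [-1.0, -0.01, 0.028, 0.085], [-0.026, -0.125, -0.992, 1.038], [0.0, 0.0, 0.0, 1.0]]
```

View pics/scene0.png

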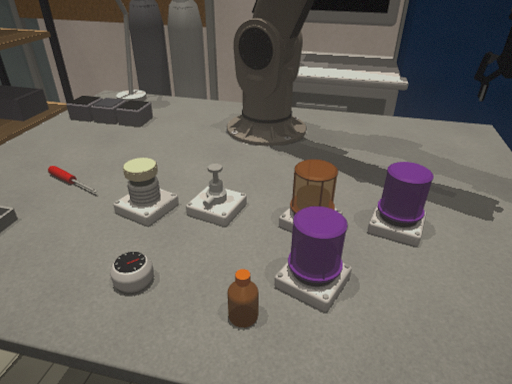

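View pics/top0.png

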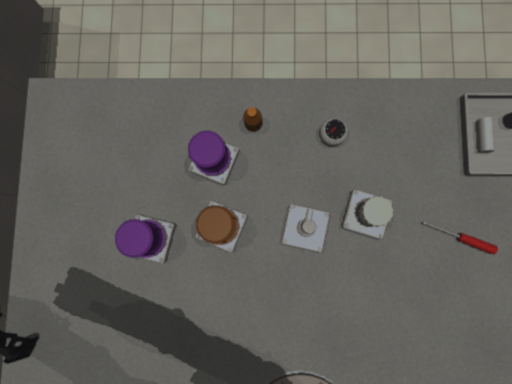

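```bash
cat > h.py <<'E'
import cv2,numpy as np
def ray(f,u,v,z):
    M=np.linalg.inv(f["camera_from_world"]);d=M[:3,:3]@np.array([(u-f["cx"])/f["fx"],(v-f["cy"])/f["fy"],1]);o=M[:3,3]
    return o+d*(z-o[2])/d[2]
def cloud(f):
    z=f["range_z"];v,u=np.mgrid[:384,:512]
    P=np.stack([(u-f["cx"])/f["fx"]*z,(v-f["cy"])/f["fy"]*z,z],-1)
    M=np.linalg.inv(f["camera_from_world"]);return P@M[:3,:3].T+M[:3,3]
E
python3 - <<'E'
from h import *
T=dict(np.load("top0.npz"));S=dict(np.load("scene0.npz"))
for n,f,(boxes) in (("top",T,{"amber":(190,200,245,250),"cap":(350,190,400,235),"pl":(295,210,325,240),"pur1":(185,125,235,180),"pur2":(110,210,170,262)}),("scene",S,{"amber":(285,155,345,215),"cap":(118,155,165,185),"pl":(203,162,228,180)})):
    C=cloud(f); hsv=cv2.cvtColor(f["color"],cv2.COLOR_BGR2HSV)
    for k,(a,b,c,d) in boxes.items():
        P=C[b:d,a:c].reshape(-1,3);ok=(f["range_z"][b:d,a:c].ravel()>0);P=P[ok]
        zt=np.percentile(P[:,2],98);Q=P[P[:,2]>zt-.006]
        mid=(Q.min(0)+Q.max(0))/2
        print(n,k,"ztop",zt.round(4),"mean",Q.mean(0).round(4),"mid",mid.round(4),"size",np.ptp(Q,axis=0).round(3),len(Q))
def sub(f,b,s,nm):
    a,bb,c,d=b;cv2.imwrite(nm,cv2.resize(f["color"][bb:d,a:c],None,fx=s,fy=s,interpolation=cv2.INTER_CUBIC))
a=cv2.resize(S["color"][145:245,270:370],(390,390));b=cv2.resize(S["color"][145:245,100:200],(390,390))
cv2.imwrite("pics/crop0.png",np.hstack([a,b]))
a=cv2.resize(T["color"][180:270,180:270],(390,390));b=cv2.resize(T["color"][165:255,330:420],(390,390))
cv2.imwrite("pics/crop1.png",np.hstack([a,b]))
E
```

```text
top amber ztop 0.1487 mean [0.5205 0.2157 0.146 ] mid [0.52   0.2159 0.1468] size [0.09  0.089 0.008] 1103
top cap ztop 0.1235 mean [ 0.5577 -0.1757  0.1212] mid [ 0.5573 -0.1749  0.1218] size [0.073 0.072 0.008] 679
top pl ztop 0.119 mean [ 0.5189 -0.0107  0.1173] mid [ 0.5189 -0.0108  0.1169] size [0.029 0.034 0.007] 144
top pur1 ztop 0.1501 mean [0.7034 0.241  0.1476] mid [0.7044 0.2417 0.1486] size [0.09  0.089 0.009] 1004
top pur2 ztop 0.1498 mean [0.4851 0.4073 0.1472] mid [0.4856 0.4075 0.1479] size [0.088 0.09  0.008] 1086
scene amber ztop 0.1478 mean [0.5702 0.2227 0.1462] mid [0.5895 0.2243 0.1454] size [0.217 0.104 0.007] 987
scene cap ztop 0.1224 mean [ 0.5635 -0.1724  0.1209] mid [ 0.5594 -0.1733  0.1201] size [0.075 0.071 0.007] 436
scene pl ztop 0.1183 mean [ 0.5224 -0.0088  0.1167] mid [ 0.52   -0.0098  0.116 ] size [0.032 0.033 0.007] 109
```

View pics/crop0.png

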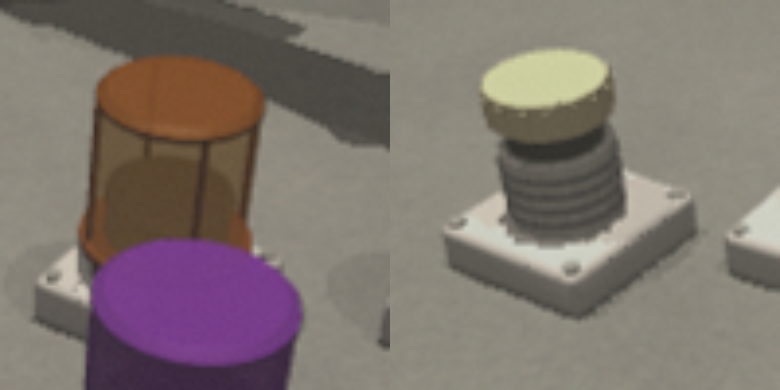

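View pics/crop1.png

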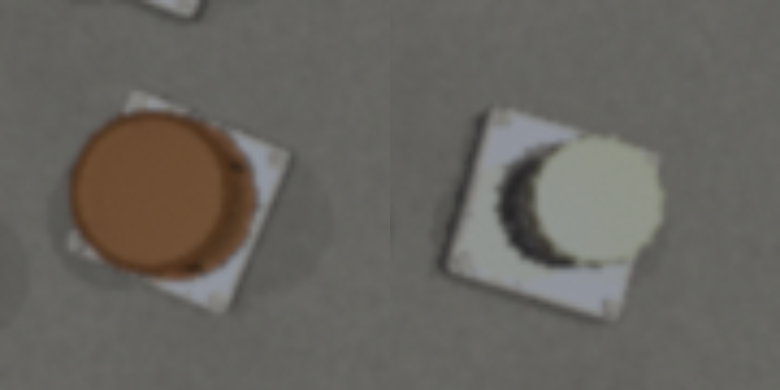

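Dome candidates, in scene-camera pixels: amber (315,190), purple (317,240) and (405,195), brown bottle (243,300). Cap candidates: cream ribbed (141,172), dial (132,270). The plunger is at (215,170). The crops confirm the amber dome at about (0.520, 0.216, 0.146) and the cream cap at about (0.558, -0.175, 0.121). Both sizes match (90 mm and 72 mm), and each sits about 16 mm too high.

Call:
play_rows([
  {"jaw": -1, "slide": [22, -39, 0], "twist": 0},
  {"jaw": -1, "slide": [22, -39, 0], "twist": 0},
  {"jaw": -1, "slide": [22, -39, 0], "twist": 0},
  {"jaw": -1, "slide": [22, -39, 0], "twist": 0},
  {"jaw": -1, "slide": [22, -39, 0], "twist": 0},
  {"jaw": -1, "slide": [22, -39, 0], "twist": 0},
  {"jaw": -1, "slide": [22, -39, 0], "twist": 0},
  {"jaw": -1, "slide": [22, -39, 0], "twist": 0},
  {"jaw": -1, "slide": [22, -39, 0], "twist": 0},
  {"jaw": -1, "slide": [24, -39, 0], "twist": 0},
  {"jaw": -1, "slide": [0, 0, 0], "twist": 0},
  {"jaw": -1, "slide": [0, 0, 0], "twist": 0},
])

```text
clock: 1.6
ee_pos: [0.5194, 0.216, 0.2311]
tcp_rot: [-0.0, 0.226, 0.974, -0.0]
wrist_force: [-0.8, 0.3, -0.5]
finger_gap: -0.0002
```

Call:
play_rows([
  {"jaw": -1, "slide": [0, 0, -30], "twist": 0},
  {"jaw": -1, "slide": [0, 0, -30], "twist": 0},
  {"jaw": -1, "slide": [0, 0, -15], "twist": 0},
  {"jaw": -1, "slide": [0, 0, -6], "twist": 0},
  {"jaw": -1, "slide": [0, 0, -3], "twist": 0},
  {"jaw": -1, "slide": [0, 0, -3], "twist": 0},
  {"jaw": -1, "slide": [0, 0, -3], "twist": 0},
  {"jaw": -1, "slide": [0, 0, 0], "twist": 0},
])

```text
clock: 2.6
ee_pos: [0.5199, 0.2158, 0.1414]
tcp_rot: [0.0, 0.226, 0.974, 0.0]
wrist_force: [0.7, 0.1, 0.1]
finger_gap: 0.0002
```

Call:
play_rows([
  {"jaw": -1, "slide": [0, 0, -2], "twist": 0},
  {"jaw": -1, "slide": [0, 0, -2], "twist": 0},
  {"jaw": -1, "slide": [0, 0, -2], "twist": 0},
])

```text
clock: 2.98
ee_pos: [0.5199, 0.2158, 0.1352]
tcp_rot: [0.0, 0.226, 0.974, 0.0]
wrist_force: [0.9, 1.1, 2.3]
finger_gap: 0.0001
```

```bash
python3 - <<'E'
from rig import arm,optics
import cv2,numpy as np
print(arm.sense()["ee_pos"],arm.sense()["wrist_force"])
f=optics.grab_frame("scene");cv2.imwrite("pics/s1.png",cv2.resize(f["color"][120:250,250:390],None,fx=4,fy=4))
E
```

```text
[0.51986811 0.21578398 0.13524861] [0.86796539 1.09777016 2.28811894]
```

View pics/s1.png

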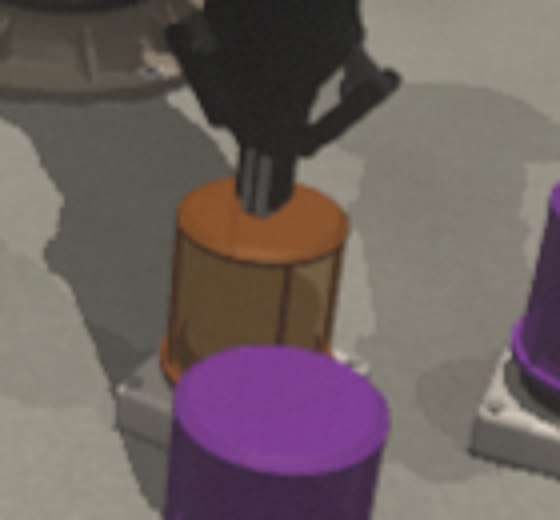

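The fingertips are centred on the amber dome, which is moving down as they press. I'll keep going.

Call:
play_rows([
  {"jaw": -1, "slide": [0, 0, -2], "twist": 0},
  {"jaw": -1, "slide": [0, 0, -2], "twist": 0},
  {"jaw": -1, "slide": [0, 0, -1], "twist": 0},
  {"jaw": -1, "slide": [0, 0, 0], "twist": 0},
])

```text
clock: 3.52
ee_pos: [0.5196, 0.2156, 0.1301]
tcp_rot: [-0.0, 0.226, 0.974, -0.0]
wrist_force: [-0.7, 0.2, 0.6]
finger_gap: -0.0
```

Call:
play_rows([
  {"jaw": -1, "slide": [0, 0, -1], "twist": 0},
  {"jaw": -1, "slide": [0, 0, 0], "twist": 0},
])

```text
clock: 3.78
ee_pos: [0.5197, 0.2157, 0.13]
tcp_rot: [-0.0, 0.227, 0.974, 0.0]
wrist_force: [-4.1, -1.8, 15.5]
finger_gap: -0.0003
```

It's on the hard stop at z = 0.130 with 15 N. Lifting off and moving to the cap.

Call:
play_rows([
  {"jaw": -1, "slide": [0, 0, 20], "twist": 0},
  {"jaw": -1, "slide": [0, 0, 40], "twist": 0},
  {"jaw": -1, "slide": [0, 0, 30], "twist": 0},
  {"jaw": -1, "slide": [4, -43, 0], "twist": 0},
  {"jaw": -1, "slide": [4, -43, 0], "twist": 0},
  {"jaw": -1, "slide": [4, -43, 0], "twist": 0},
  {"jaw": -1, "slide": [4, -43, 0], "twist": 0},
  {"jaw": -1, "slide": [4, -43, 0], "twist": 0},
  {"jaw": -1, "slide": [4, -43, 0], "twist": 0},
  {"jaw": -1, "slide": [4, -43, 0], "twist": 0},
  {"jaw": -1, "slide": [5, -45, 0], "twist": 0},
  {"jaw": -1, "slide": [5, -45, 0], "twist": 0},
])

```text
clock: 5.28
ee_pos: [0.5574, -0.1765, 0.2191]
tcp_rot: [-0.0, 0.226, 0.974, 0.0]
wrist_force: [0.9, 0.5, 0.8]
finger_gap: -0.0002
```

Call:
play_rows([
  {"jaw": -1, "slide": [0, 0, 0], "twist": 0},
  {"jaw": -1, "slide": [0, 0, 0], "twist": 0},
])

```text
clock: 5.52
ee_pos: [0.5574, -0.1748, 0.2189]
tcp_rot: [-0.0, 0.226, 0.974, 0.0]
wrist_force: [-1.1, 0.1, -0.2]
finger_gap: 0.0
```

```bash
python3 - <<'E'
from rig import arm,optics
import cv2,numpy as np
from h import *
for n in("scene","top"):
    f=optics.grab_frame(n);cv2.imwrite(f"pics/{n}2.png",f["color"])
    C=cloud(f)
    if n=="top":
      for k,(x,y,r) in {"dome":(.52,.216,.035),"pl":(.519,-.0105,.012),"p1":(.704,.2415,.035),"p2":(.4855,.4075,.035)}.items():
        m=(np.hypot(C[...,0]-x,C[...,1]-y)<r)&(C[...,2]>.07)&(C[...,2]<.17)
        print(k,np.median(C[m][:,2]),m.sum())
    else:cv2.imwrite("pics/s2.png",np.hstack([cv2.resize(f["color"][145:245,270:370],(390,390)),cv2.resize(f["color"][145:245,100:200],(390,390))]))
E
```

```text
dome 0.12936356366277446 658
pl 0.11772898723890551 74
p1 0.1475983876294693 635
p2 0.1473511765385478 679
```

View pics/s2.png

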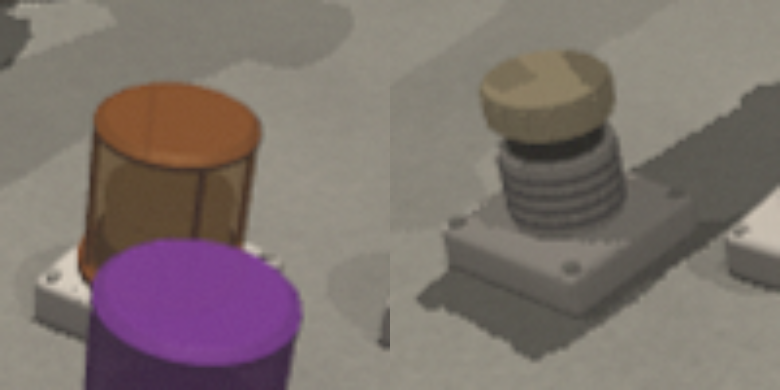

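The dome stands at 0.129 (home) and the dark seal is gone. The cap is still raised, with its dark neck showing. Now pressing the cap.

Call:
play_rows([
  {"jaw": -1, "slide": [0, 0, -40], "twist": 0},
  {"jaw": -1, "slide": [0, 0, -35], "twist": 0},
  {"jaw": -1, "slide": [0, 0, -14], "twist": 0},
  {"jaw": -1, "slide": [0, 0, -6], "twist": 0},
  {"jaw": -1, "slide": [0, 0, -3], "twist": 0},
  {"jaw": -1, "slide": [0, 0, -3], "twist": 0},
  {"jaw": -1, "slide": [0, 0, -3], "twist": 0},
  {"jaw": -1, "slide": [0, 0, -3], "twist": 0},
  {"jaw": -1, "slide": [0, 0, -3], "twist": 0},
  {"jaw": -1, "slide": [0, 0, -2], "twist": 0},
  {"jaw": -1, "slide": [0, 0, -2], "twist": 0},
  {"jaw": -1, "slide": [0, 0, 0], "twist": 0},
])

```text
clock: 7.12
ee_pos: [0.5576, -0.1754, 0.1051]
tcp_rot: [-0.0, 0.226, 0.974, -0.0]
wrist_force: [1.8, -0.2, 1.1]
finger_gap: 0.0001
```

Call:
play_rows([
  {"jaw": -1, "slide": [0, 0, -0.5], "twist": 0},
  {"jaw": -1, "slide": [0, 0, 0], "twist": 0},
])

```text
clock: 7.38
ee_pos: [0.5576, -0.1754, 0.1051]
tcp_rot: [-0.0, 0.227, 0.974, 0.0]
wrist_force: [-0.4, 1.5, 8.9]
finger_gap: 0.0
```

Call:
play_rows([
  {"jaw": -1, "slide": [0, 0, -0.5], "twist": 0},
  {"jaw": -1, "slide": [0, 0, 0], "twist": 0},
])

```text
clock: 7.62
ee_pos: [0.5577, -0.1754, 0.105]
tcp_rot: [0.0, 0.227, 0.974, 0.0]
wrist_force: [-2.6, 2.1, 16.7]
finger_gap: -0.0001
```

Call:
play_rows([
  {"jaw": -1, "slide": [0, 0, 20], "twist": 0},
  {"jaw": -1, "slide": [0, 0, 40], "twist": 0},
  {"jaw": -1, "slide": [0, 0, 50], "twist": 0},
  {"jaw": -1, "slide": [0, -40, 30], "twist": 0},
  {"jaw": -1, "slide": [0, -40, 0], "twist": 0},
  {"jaw": -1, "slide": [0, -40, 0], "twist": 0},
  {"jaw": -1, "slide": [0, 0, 0], "twist": 0},
])

```text
clock: 8.5
ee_pos: [0.556, -0.2987, 0.2438]
tcp_rot: [-0.001, 0.229, 0.973, -0.001]
wrist_force: [0.1, -0.3, -1.1]
finger_gap: 0.0003
```

```bash
python3 - <<'E'
from rig import arm,optics
from h import *
for n in("scene","top"):
    f=optics.grab_frame(n);cv2.imwrite(f"pics/{n}3.png",f["color"])
    C=cloud(f)
    if n=="top":
      for k,(x,y,r) in {"dome":(.52,.216,.035),"cap":(.5575,-.175,.028),"pl":(.519,-.0105,.012),"p1":(.704,.2415,.035),"p2":(.4855,.4075,.035)}.items():
        m=(np.hypot(C[...,0]-x,C[...,1]-y)<r)&(C[...,2]>.07)&(C[...,2]<.17)
        print(k,np.median(C[m][:,2]),m.sum())
    else:cv2.imwrite("pics/s3.png",np.hstack([cv2.resize(f["color"][145:245,270:370],(390,390)),cv2.resize(f["color"][145:245,100:200],(390,390))]))
E
```

```text
dome 0.12938862523894346 657
cap 0.10437131359075913 400
pl 0.11737704515325953 74
p1 0.147677938180644 631
p2 0.14742275564600477 686
```

View pics/s3.png

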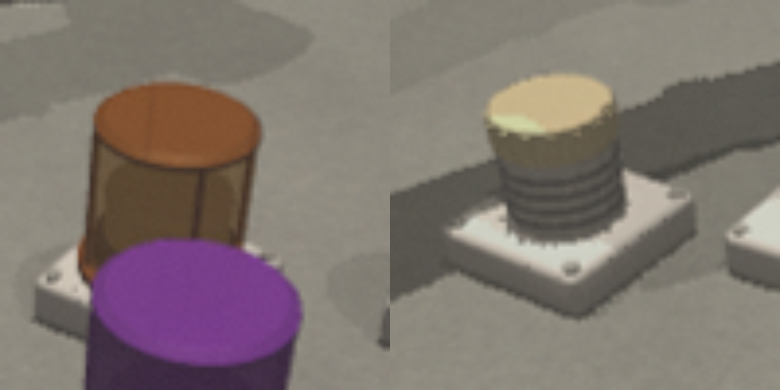

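View pics/scene3.png

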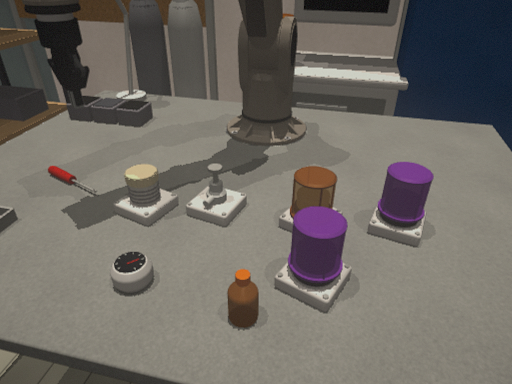

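The dome (scene 315,195) and cap (142,185) are both home with no dark seal visible. The plunger (215,175) is up, the purple domes haven't moved, and the arm is clear.

```bash
python3 -c "
from rig import arm
print(arm.job_done())"
```

```text
the job is handed in; nothing more can be done
None
```

I pressed the amber dome home first, then the cream filter cap, using the shut fingertips near the centre of each. I then moved the arm clear and handed the job in at about 8.6 s.

| Part | Height of top by camera | Expected | Last check |
|---|---|---|---|
| Amber dome | 129.4 mm | 130 mm | hard stop at 15.5 N, fingertips at 130.0 mm, no dark seal showing (front of its base partly hidden by a purple dome) |
| Filter cap | 104.4 mm | 105 mm | hard stop at 16.7 N, fingertips at 105.0 mm, no dark neck showing |
| Relief plunger | 117.4 mm | 118 mm | left standing, never touched |
| Two purple look-alikes | 147.7 and 147.4 mm | unchanged | never touched |

The camera heights read about 0.6 mm low throughout, which is within the 2 mm calibration. No check failed or disagreed.

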